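Clamp a blank flange lightly in a two-step cam fixture

ROBOT

A 6-joint arm with a two-finger parallel gripper is mounted at the origin on a cart in front of the work surface, level with it; the furniture and walls round the work are solid. World frame = base frame: x ahead of the robot, y to its left, z up, the work surface at z = 0. Lengths are in mm, angles in rad, forces in N, time in s.
With the tool pointing down it reaches from about 275 to 750 mm from the base axis. Payload 10.2 kg.
Tool frame: the origin (TCP) lies at the very end of the fingers, on their centre line; the grasp point (between the pads) lies 19 mm behind it; z points along the fingers, x is the direction in which the jaws open and shut, and the axes are right-handed (so a half turn about z gives the same grasp; the last joint's range is limited). The gripper opens to 85 mm and grips with 20 to 120 N. Pads are 22 mm wide; open, the fingers measure 114 mm over their backs; the gripper's body (76 mm by 85 mm) begins 54 mm behind the grasp point. The pads swing forward as they close: fully open they stand 13 mm farther back than shut.
Start: joints at [-1.334, 0.313, 1.498, -0, 1.331, -0.223], TCP at [232.967, -470.486, 231.294] pointing down, gripper open.
Joint ranges: [-2.94, 2.94], [-0.97, 2.17], [0.19, 2.56], [-1.23, 4.37], [0.02, 3.11], [-2.88, 2.88]. Speed limits (rad/s): [2.39, 2.39, 3.01, 3.14, 3.14, 3.14].

INTERFACE

Orientations are given as a unit quaternion [w, x, y, z].
In Python, from rig import telemetry, capture, camera_model, finish_job gives the robot as it stands.
- The arm moves only by the shell command python3 -m inch 'ROWS' [FORCE]. ROWS is JSON, a list of rows, each a list of 5 numbers: the shift along the tool's x, y, z in m, then the turn about the tool's z in rad, then the finger opening in m, from 0 to 0.0854. A call has exactly 5 rows; each row shifts and turns the pose as measured when the row begins, along the tool's axes as they then stand; what a row does not reach is not made up. A row lasts 1/12 s, in which the tool goes at most 41.7 mm and 7.16 degrees, less where a joint would pass 70% of its speed; a pose out of reach is approached as far as the arm can. A call with a gripper value outside its range is refused whole. The fingers move at their own pace and stop on an object; FORCE is the grip in N (left out, the last holds). Time passes only in rows, so rows that do not move let the fingers close, or fill a call up. It gives the time, the measured TCP pose, the force and the opening at its end, in the units of the state.
- telemetry.sense(): the state, without advancing time (a new reading comes with each control period).
- capture(name): name is "side" or "top" or "wrist"; returns the picture (420x560x3 uint8, blue, green, red); there is no depth.
- camera_model(name): a dict with "mtx" (3x3 intrinsics, pixels), "k1" (the pictures are not rectified: a ray, as slopes to the right and down, at radius r is drawn at 1 + k1 r^2 times it, then the intrinsics apply), "camera_from_world" (4x4, takes a point from world to camera coordinates). Camera axes: x right, y down, z forward; pixel columns grow to the right and rows downward; lengths in mm; the calibration is good to about 2 mm. A picture is of the moment at which its call begins: read the wrist's pose just before it. camera_model takes no time and is no camera call; for the wrist camera it gives the pose at the moment of the call.
- finish_job(): hands the job in, once; it reports no verdict.
The state is a dict: "time_s": time; "joints": joint angles; "dq": joint speeds; "tau": joint torques, N m; "eef_pos": TCP position; "ee_rot": TCP orientation; "force": force on the tool from outside, world axes, zero at the start; "wrist_torque": the same for the moment, N m; "grip_width": opening from 0.0 (shut) to 1.0 (fully open).
Only numpy, scipy, OpenCV 4.12 (cv2) and the standard library are available. Lean on these libraries where they do the work, as an engineer would, in place of code of your own. Each camera call takes 0.05 s, during which the arm holds its last target. There are 200 camera calls.

TASK

Lay the blank flange flat in the nest of the cam fixture, in front of the two pins, let go of it, then turn the crank clockwise (seen from above) until the follower's roller rests on the cam's light-hold dwell, and let go: the jaw must hold the flange against the pins by itself. The crank's direction does not show where the cam stands, so feel for it: the crank grows heavy on the rise and suddenly turns easily on the dwell; never drive on up to the cam's second, full-clamp step, which would press hard enough to dent the flange's rim. Leave the other things on the bench where they lie.

Things in the scene. Friction and masses are not known exactly. Their poses are not given: they have to be found in the camera images.
- cam_fixture: manual cam clamp fixed to the bench: bright base plate 100 x 230 x 12 mm. Origin at bench height; +y runs along the plate from the crank to the nest, +x across it, z up. In its frame (mm): plate y -100 to 130, vertical camshaft axis at x 0, y -27, nest centre at x 0, y 80. The slide ways beside the follower (y 1 to 47) reach z 42; the crank's hub and shaft reach z 60
- cam (a point): centre of the flat steel cam on the camshaft axis, 24 mm above the bench (fixed point). Cam 12 mm thick, radii: rest 18 mm; rise over 55 degrees; light-hold dwell, constant 26 mm over 28 degrees; second rise over 30 degrees to the full-clamp nose, 29 mm; steep fall to rest. They pass the follower's 14 mm roller, on the cam's +y side, in this order when the crank turns clockwise
- crank: steel crank arm; origin on the shaft axis at bench height, x axis points from the shaft to the handle (radius 50 mm), z up. Its split hub is clamped on the shaft at a different angle each time and the cam starts anywhere on its rest part, so this direction does not tell the cam's angle: the middle of the dwell comes after 95 to 245 degrees of clockwise turning
- handle_grip (a point): point on the axis of the crank's upright black handle, 26 mm above its lower end, 12 mm below its top; handle 18 mm across, 38 mm tall (53 to 91 mm above the bench), 50 mm from the shaft axis, free to spin on its pin, so it can be gripped from above and carried round without turning the wrist. The crank arm's top is 2 mm below the handle's lower end
- nest (a point): centre of the nest on its bed, 26 mm above the bench: where the underside centre of a flange touching both pins stands. The bed is 28 mm wide in the fixture's x, so fingers closing along x fit beside the flange. Two 8 mm pins, 14 mm high, stand at x +-14, y +20 mm from here; the open jaw's face is at y -24 mm: the flange has 4 mm of play in y and the jaw pushes it home
- jaw: sprung jaw, 40 mm wide, top 38 mm above the bench; slides in the fixture's +y, origin at the fixture's origin when open. It moves 4 mm to a flange at the pins, then stands still while stiff springs behind it are squeezed over the rest of the rise: it presses 35 to 42 N on the dwell, more than 60 N on the nose
- camshaft_top (a point): top of the camshaft, on its axis, 60 mm above the bench. Feel at the handle with the flange in place: 1 to 2 N of push while the jaw is free; in the last 30 degrees of the rise it climbs to 7 to 10 N (let go there, the cam runs back and the jaw loosens); on the dwell it drops below 3 N (let go, it stays); on the second rise it climbs past 5 N again within about 10 degrees
- blank_flange: the part to clamp: plain stainless disc without a hole, 40 mm across, 10 mm thick, lying flat on the flat black case (4 mm high). Origin at the centre of its underside, z up
- centring_ring: bystander: ring of the same 40 mm size with an open middle, 8 mm high, lying flat on the black case. Origin at the centre of its underside
- tape_roll: bystander: small roll of yellow tape, 52 mm across, 12 mm high. Origin at the centre of its underside
- can_tall: bystander: grey canister with a black screw lid, 44 mm across, 72 mm tall. Origin at the centre of its underside
- tweezers: bystander: steel tweezers 120 mm long, lying on the bench. Origin at the centre of the underside

How it is judged (in metres and radians):
On the way:
1. the flange lies flat in the nest between the pins and the jaw, released (horizontal distance between blank_flange and nest below 0.008 m and z of blank_flange in the frame of nest between -0.003 and 0.003 m and angle between blank_flange's own z axis and vertical below 0.08 rad and contact force between the fingers and blank_flange below 0.1 N), for 0.2 s.
At the end, for the whole second after the job is handed in: The flange lies flat on the nest's bed, its centre within 2.5 mm of the nest centre (against the pins), the jaw presses it with 30 to 46 N, which is the light-hold dwell, and the crank, let go, stays at rest (horizontal distance between blank_flange and nest below 0.0025 m and z of blank_flange in the frame of nest between -0.003 and 0.003 m and angle between blank_flange's own z axis and vertical below 0.08 rad and contact force between jaw and blank_flange between 30 and 46 N and angular speed of crank below 0.1 rad/s); the robot touches nothing.
It fails at once if the jaw presses the flange with more than 50 N (driven up the second step) (contact force between jaw and blank_flange above 50 N).
It fails at once if another thing on the bench is moved by more than 30 mm (distance of any of centring_ring, tape_roll, can_tall, tweezers from where it was at the start of the episode above 0.03 m).
It also fails if it takes over 72 s, if anything falls off the work surface, if the arm or the gripper's body presses on something with over 40 N, if the wrist force passes 120 N, or if a joint passes its speed limit or range.

## Working session

There is one attempt and no reset: what is moved stays moved. The work goes in short steps, Python scripts to look and compute and a shell command to move; the robot and the scene stay as the last step left them, time stands still between calls to the robot, and variables do not carry over. Pictures are saved under pics/ and viewed, about 8 in all and at most 12, crops included, and the job is handed in when it is done.

```bash
ls; mkdir -p pics
python3 - <<'E'
from rig import telemetry,capture,camera_model
import cv2,numpy as np
s=telemetry.sense();print(s)
for n in("top","side"):
    im=capture(n);cv2.imwrite(f"pics/{n}0.png",im);m=camera_model(n);print(n,m)
E
```

```text
pics
{'time_s': 0.0, 'joints': array([-1.33439872e+00,  3.13422447e-01,  1.49847884e+00,  1.81978441e-05,
        1.33102227e+00, -2.23412290e-01]), 'dq': array([0.00171946, 0.00065048, 0.00117427, 0.00131472, 0.00139586,
       0.00056325]), 'tau': array([-3.10142510e-03, -4.12269831e+01, -2.59743047e+01, -4.10928915e-04,
        4.23808931e-03, -7.62404284e-06]), 'eef_pos': array([ 232.90398917, -470.20080106,  230.73346607]), 'ee_rot': array([-4.73770605e-04,  8.49639109e-01, -5.27364145e-01, -4.67383362e-04]), 'force': array([-0.85494722,  0.06612281,  0.1730638 ]), 'wrist_torque': array([-0.00068657,  0.00831523,  0.01591862]), 'grip_width': 0.9972969415426963}
top {'mtx': array([[518.71030272,   0.        , 288.21827952],
       [  0.        , 518.71030272, 212.1235865 ],
       [  0.        ,   0.        ,   1.        ]]), 'k1': -0.15080098384086504, 'camera_from_world': array([[ 9.01075879e-06, -9.99977577e-01,  6.69667852e-03,
         7.92466655e+01],
       [-9.82252608e-01, -1.26489859e-03, -1.87558562e-01,
         6.15323709e+02],
       [ 1.87562827e-01, -6.57613989e-03, -9.82230594e-01,
         1.27084636e+03],
       [ 0.00000000e+00,  0.00000000e+00,  0.00000000e+00,
         1.00000000e+00]])}
side {'mtx': array([[546.62076333,   0.        , 282.3930906 ],
       [  0.        , 546.62076333, 209.42461919],
       [  0.        ,   0.        ,   1.        ]]), 'k1': 0.07580811831759805, 'camera_from_world': array([[ 9.82770169e-01, -1.83253431e-01, -2.41034280e-02,
        -5.71155511e+02],
       [-1.21052021e-01, -5.39602530e-01, -8.33171961e-01,
         1.85053495e+02],
       [ 1.39675349e-01,  8.21734318e-01, -5.52488468e-01,
         1.09814243e+03],
       [ 0.00000000e+00,  0.00000000e+00,  0.00000000e+00,
         1.00000000e+00]])}
```

View pics/top0.png

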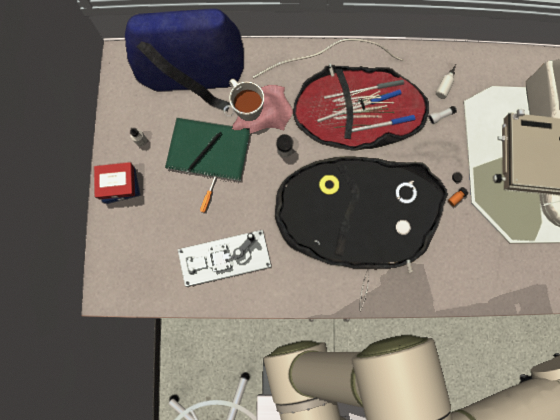

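View pics/side0.png

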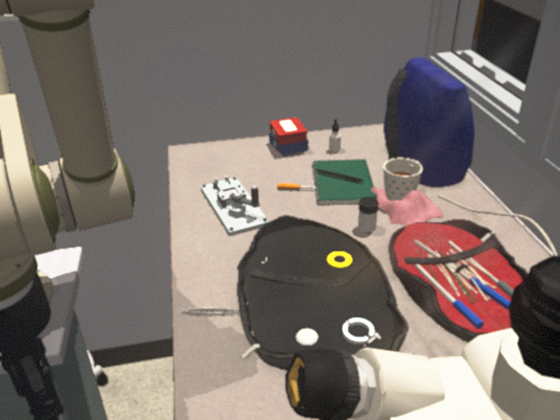

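Top view: the fixture plate is at about (225,258), with the crank on its right at (254,240) and the nest on its left. The flange is the white disc at (403,227) and the ring is at (406,192). The side view agrees.

```bash
cat > h.py <<'E'
import cv2,numpy as np
from rig import telemetry,capture,camera_model
from scipy.spatial.transform import Rotation as R
def ray(m,uv):
    p=(np.array(uv,float)-m["mtx"][:2,2])/m["mtx"][0,0];q=p.copy()
    for _ in range(20): q=p/(1+m["k1"]*(q@q))
    T=np.array(m["camera_from_world"]);return -T[:3,:3].T@T[:3,3],T[:3,:3].T@np.r_[q,1]
def onplane(m,uv,z):
    o,d=ray(m,uv);return o+d*(z-o[2])/d[2]
def proj(m,P):
    T=np.array(m["camera_from_world"]);c=T[:3,:3]@np.array(P,float)+T[:3,3];q=c[:2]/c[2]
    return q*(1+m["k1"]*(q@q))*m["mtx"][0,0]+m["mtx"][:2,2]
def pose():
    s=telemetry.sense();w=s["ee_rot"];r=R.from_quat([w[1],w[2],w[3],w[0]]).as_matrix();return s,np.array(s["eef_pos"]),r
def go(target,yaw=None):
    "shift in tool axes (mm) to a world point; yaw = wanted world angle of tool x (deg, mod 180)"
    s,p,r=pose();d=r.T@(np.array(target)-p);a=np.degrees(np.arctan2(r[1,0],r[0,0]))
    print("tcp",p.round(1),"toolx yaw",a.round(2),"tilt",np.degrees(np.arccos(-r[2,2])).round(2),"shift",d.round(1),"t",round(s["time_s"],2),"F",s["force"].round(2),"g",round(s["grip_width"],3))
    if yaw is not None: print("turn about tool z (rad)",np.radians(-((yaw-a+90)%180-90)).round(3))
E
python3 - <<'E'
from h import *
m=camera_model("top");im=cv2.imread("pics/top0.png");g=im.min(2)
def big(mask,x0,y0,x1,y1):
    k=np.zeros_like(mask);k[y0:y1,x0:x1]=mask[y0:y1,x0:x1]
    c,_=cv2.findContours(k,cv2.RETR_EXTERNAL,cv2.CHAIN_APPROX_NONE);return max(c,key=cv2.contourArea)
f=big((g>140).astype(np.uint8),385,212,420,245)
print("flange",cv2.minEnclosingCircle(f),onplane(m,np.array(cv2.minEnclosingCircle(f)[0]),14))
for t in(165,185,200):
    c=big((g>t).astype(np.uint8),165,220,285,295)
    w=np.array([onplane(m,p[0],12)[:2] for p in c],np.float32)
    r=cv2.minAreaRect(w);print(t,r,cv2.boxPoints(r).round(0).tolist())
r=cv2.resize(im[215:300,165:285],None,fx=6,fy=6,interpolation=cv2.INTER_CUBIC);cv2.imwrite("pics/fix.png",r)
E
```

```text
flange ((402.5, 226.5), 7.106435298919678) [ 585.15419319 -224.42030012   14.        ]
165 ((503.514404296875, 249.36691284179688), (100.28176879882812, 230.26022338867188), 13.299466133117676) [[428.0, 350.0], [481.0, 126.0], [579.0, 149.0], [526.0, 373.0]]
185 ((503.5340881347656, 249.25282287597656), (99.11585235595703, 229.63409423828125), 13.309843063354492) [[429.0, 350.0], [482.0, 126.0], [578.0, 149.0], [525.0, 372.0]]
200 ((503.7999267578125, 248.64881896972656), (98.13638305664062, 227.80621337890625), 13.544116973876953) [[429.0, 348.0], [483.0, 126.0], [578.0, 149.0], [525.0, 371.0]]
```

View pics/fix.png

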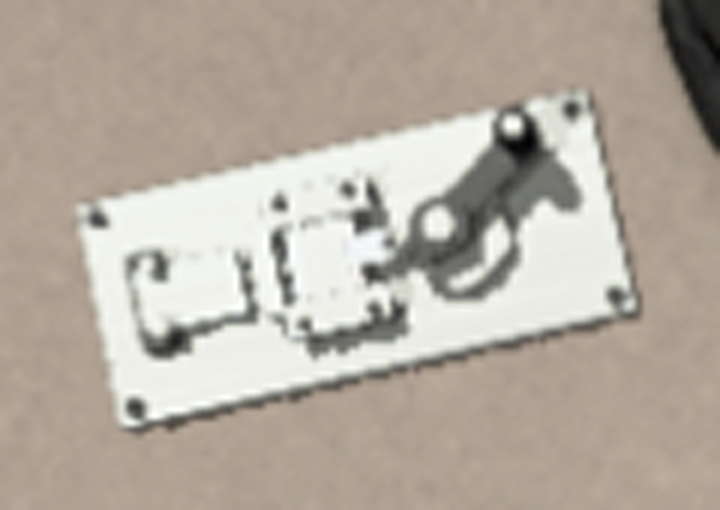

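The plate measures 100×230 mm, which fits the given size. Next: fixture points, handle, and the shift to hover over the flange.

```bash
cat >> h.py <<'E'
A=np.radians(13.3);X=np.array([np.cos(A),np.sin(A),0]);Y=np.array([-np.sin(A),np.cos(A),0])
O=np.array([503.5,249.3,0])-15*Y;NEST=O+80*Y+[0,0,26];SHAFT=O-27*Y
E
python3 - <<'E'
from h import *
m=camera_model("top");print("O",O,"nest",NEST,"shaft",SHAFT)
h=onplane(m,(165+514/6-.4,215+128/6-.4),91);print("handle",h,"r",np.linalg.norm((h-SHAFT)[:2]),"ang",np.degrees(np.arctan2(*(h-SHAFT)[1::-1])))
t=onplane(m,(165+438/6-.4,215+222/6-.4),60);print("shafttop",t)
ms=camera_model("side");print("side flange pred",proj(ms,[585,-224,14]),"nest",proj(ms,NEST))
go([585,-224,120],13.3)
E
```

```text
O [506.95074606 234.70231691   0.        ] nest [488.54676708 312.55662673  26.        ] shaft [513.16208896 208.42648734   0.        ]
handle [548.80557411 173.86071384  91.        ] r 49.65129133421719 ang -44.12057923950852
shafttop [513.23019035 207.47930786  60.        ]
side flange pred [307.09802715 333.53966453] nest [224.55166263 184.41106221]
tcp [ 232.9 -470.3  230.8] toolx yaw -63.66 tilt 0.07 shift [ -64.3 -424.8  111. ] t 0.1 F [-1.03 -0.4   0.63] g 0.998
turn about tool z (rad) -1.343
```

```bash
R='[-0.006,-0.041,0,0,0.0854]'; python3 -m inch '[[-0.006,-0.041,0,0,0.0854],[-0.006,-0.041,0,0,0.0854],[-0.006,-0.041,0,0,0.0854],[-0.006,-0.041,0,0,0.0854],[-0.006,-0.041,0,0,0.0854]]' 40; python3 -m inch '[[-0.006,-0.041,0.01,0,0.0854],[-0.006,-0.041,0.01,0,0.0854],[-0.006,-0.041,0.01,0,0.0854],[-0.006,-0.041,0.01,0,0.0854],[-0.006,-0.041,0.01,0,0.0854]]'
python3 -m inch '[[0,0,0,-0.125,0.0854],[0,0,0,-0.125,0.0854],[0,0,0,-0.125,0.0854],[0,0,0,-0.125,0.0854],[0,0,0,-0.125,0.0854]]'; python3 -m inch '[[0,0,0,-0.125,0.0854],[0,0,0,-0.125,0.0854],[0,0,0,-0.125,0.0854],[0,0,0,-0.125,0.0854],[0,0,0,-0.125,0.0854]]'
python3 -c "
from h import *
go([585,-224,120],13.3)"
```

```text
time_s: 0.52
eef_pos: [402.2, -353.7, 228.8]
ee_rot: [-0.0, 0.846, -0.533, -0.002]
force: [-0.0, -1.1, 0.5]
grip_width: 0.999
time_s: 0.93
eef_pos: [569.6, -238.8, 181.1]
ee_rot: [-0.0, 0.846, -0.533, -0.001]
force: [0.3, -0.5, -0.2]
grip_width: 1.002
time_s: 1.35
eef_pos: [574.3, -230.0, 174.2]
ee_rot: [-0.003, 0.97, -0.244, -0.005]
force: [-0.6, -0.2, 0.2]
grip_width: 1.002
time_s: 1.77
eef_pos: [573.6, -229.1, 171.5]
ee_rot: [-0.006, 0.998, 0.066, -0.006]
force: [-0.3, 0.4, -0.7]
grip_width: 0.999
tcp [ 573.6 -229.1  171.5] toolx yaw 7.56 tilt 0.98 shift [12.6 -3.  51.4] t 1.77 F [-0.32  0.43 -0.75] g 0.999
turn about tool z (rad) -0.1
```

```bash
python3 -m inch '[[0.012,-0.003,0.025,-0.1,0.06],[0,0,0.025,0,0.06],[0,0,0,0,0.06],[0,0,0,0,0.06],[0,0,0,0,0.06]]'
python3 - <<'E'
from h import *
go([585,-224,120],13.3)
m=camera_model("wrist");im=capture("wrist");cv2.imwrite("pics/w1.png",im)
print(proj(m,[585,-224,14]), m["mtx"][0,0])
E
```

```text
time_s: 2.18
eef_pos: [584.7, -224.0, 120.3]
ee_rot: [-0.006, 0.993, 0.121, -0.006]
force: [1.0, -0.3, 0.4]
grip_width: 0.703
tcp [ 584.7 -224.   120.3] toolx yaw 13.92 tilt 1.02 shift [0.3 0.1 0.3] t 2.18 F [ 0.98 -0.28  0.36] g 0.703
turn about tool z (rad) 0.011
[281.43256565 209.53787828] 301.5330190114773
```

View pics/w1.png

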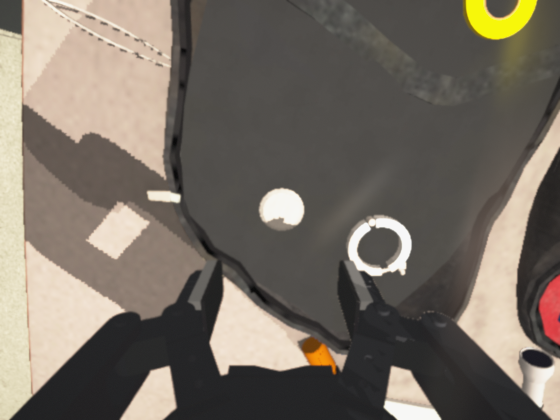

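The wrist view shows the flange at (281,209), as predicted (281.4,209.5). Descending.

```bash
python3 -c "
from h import *
go([585,-224.4,6],13.3)"; python3 -m inch '[[0,0,0.04,0.011,0.06],[0,0,0.03,0,0.06],[0,0,0.01,0,0.06],[0,0,0,0,0.06],[0,0,0,0,0.06]]'
python3 -c "
from h import *
go([585,-224.4,5],13.3)"
```

```text
tcp [ 584.9 -224.2  120.9] toolx yaw 13.92 tilt 0.94 shift [  1.2   1.7 114.9] t 2.23 F [-0.41 -0.72 -0.4 ] g 0.704
turn about tool z (rad) 0.011
time_s: 2.65
eef_pos: [587.5, -226.1, 46.9]
ee_rot: [-0.002, 0.993, 0.114, -0.001]
force: [0.8, -0.2, 0.2]
grip_width: 0.704
tcp [ 587.5 -226.1   46.9] toolx yaw 13.13 tilt 0.21 shift [-2.  -2.1 41.9] t 2.65 F [ 0.84 -0.2   0.17] g 0.704
turn about tool z (rad) -0.003
```

```bash
python3 -m inch '[[-0.002,-0.002,0.02,0,0.06],[0,0,0.012,0,0.06],[0,0,0.005,0,0.06],[0,0,0.002,0,0.06],[0,0,0,0,0.06]]'
python3 -c "
from h import *
go([585,-224.4,5],13.3)"
```

```text
time_s: 3.07
eef_pos: [589.1, -227.1, 14.9]
ee_rot: [0.002, 0.993, 0.114, 0.004]
force: [0.4, 0.7, -0.5]
grip_width: 0.702
tcp [ 589.1 -227.1   14.9] toolx yaw 13.11 tilt 0.55 shift [-3.4 -3.6  9.9] t 3.07 F [ 0.4   0.7  -0.53] g 0.702
turn about tool z (rad) -0.003
```

```bash
python3 -m inch '[[-0.003,-0.0035,0.004,0,0.06],[-0.001,-0.001,0.003,0,0.06],[0,0,0,0,0.06],[0,0,0,0,0.06],[0,0,0,0,0.06]]'
python3 -c "
from h import *
go([585,-224.4,5],13.3)"
```

```text
time_s: 3.48
eef_pos: [584.9, -223.9, 9.9]
ee_rot: [0.003, 0.993, 0.114, 0.006]
force: [-0.4, -0.8, -0.3]
grip_width: 0.701
tcp [ 584.9 -223.9    9.9] toolx yaw 13.11 tilt 0.76 shift [-0.   0.4  4.9] t 3.48 F [-0.44 -0.76 -0.35] g 0.701
turn about tool z (rad) -0.003
```

```bash
python3 -m inch '[[0,0,0.004,0,0.06],[0,0,0.002,0,0.06],[0,0,0,0,0.036],[0,0,0,0,0.036],[0,0,0,0,0.03]]' 40
python3 -c "
from h import *
go([585,-224.4,5],13.3)"; python3 -m inch '[[0,0,0,0,0.03],[0,0,0,0,0.03],[0,0,0,0,0.03],[0,0,0,0,0.03],[0,0,0,0,0.03]]' 40
```

```text
time_s: 3.9
eef_pos: [585.4, -224.2, 4.0]
ee_rot: [0.004, 0.993, 0.114, 0.006]
force: [-0.5, 0.1, 2.0]
grip_width: 0.443
tcp [ 585.4 -224.2    4. ] toolx yaw 13.11 tilt 0.83 shift [-0.5  0.1 -1. ] t 3.9 F [-0.53  0.06  2.01] g 0.443
turn about tool z (rad) -0.003
time_s: 4.32
eef_pos: [585.4, -224.2, 4.0]
ee_rot: [0.004, 0.993, 0.114, 0.006]
force: [-0.4, 0.3, 0.7]
grip_width: 0.441
```

```bash
python3 -m inch '[[0,0,-0.01,0,0.03],[0,0,-0.04,0,0.03],[0,0,-0.04,0,0.03],[0,0,-0.01,0,0.03],[0,0,0,0,0.03]]'
python3 - <<'E'
from h import *
go(NEST+[0,0,80],13.3)
m=camera_model("wrist");im=capture("wrist");cv2.imwrite("pics/w2.png",im)
E
```

```text
time_s: 4.73
eef_pos: [583.0, -223.1, 108.2]
ee_rot: [0.002, 0.993, 0.114, 0.005]
force: [0.5, -0.1, -0.5]
grip_width: 0.445
tcp [ 583.  -223.1  108.2] toolx yaw 13.1 tilt 0.58 shift [  29.4 -543.1   -0.7] t 4.73 F [ 0.46 -0.1  -0.46] g 0.445
turn about tool z (rad) -0.003
```

View pics/w2.png

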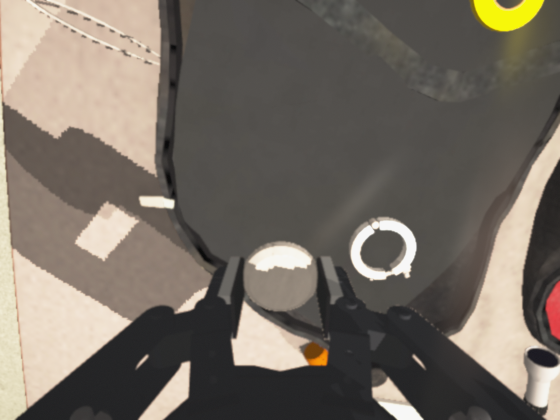

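```bash
python3 - <<'E'
from h import *
m=camera_model("wrist");s,p,r=pose();print("pred centre px if held on axis",proj(m,p+[0,0,10]))
im=cv2.imread("pics/w2.png")
E
python3 -m inch '[[0.002,-0.02,-0.02,0,0.03],[0.002,-0.04,0,0,0.03],[0.002,-0.041,0,0,0.03],[0.002,-0.041,0,0,0.03],[0.002,-0.041,0,0,0.03]]';python3 -m inch '[[0.002,-0.041,0,0,0.03],[0.002,-0.041,0,0,0.03],[0.002,-0.041,0,0,0.03],[0.002,-0.041,0,0,0.03],[0.002,-0.041,0,0,0.03]]'
python3 -c "
from h import *
go(NEST+[0,0,70],13.3)"
```

```text
pred centre px if held on axis [279.76966738 281.252199  ]
time_s: 5.2
eef_pos: [548.5, -43.8, 120.5]
ee_rot: [0.001, 0.994, 0.108, 0.001]
force: [0.6, -0.3, -0.0]
grip_width: 0.441
time_s: 5.62
eef_pos: [508.4, 160.6, 113.1]
ee_rot: [0.0, 0.994, 0.108, -0.005]
force: [1.1, 0.8, -0.9]
grip_width: 0.442
tcp [508.4 160.6 113.1] toolx yaw 12.35 tilt 0.54 shift [  13.2 -152.7   17.2] t 5.62 F [ 1.06  0.83 -0.92] g 0.442
turn about tool z (rad) -0.017
```

```bash
python3 -m inch '[[0.004,-0.041,0,-0.017,0.03],[0.004,-0.041,0,0,0.03],[0.004,-0.04,0,0,0.03],[0,-0.02,0,0,0.03],[0,0,0,0,0.03]]'
python3 - <<'E'
from h import *
go(NEST+[0,0,50],13.3)
m=camera_model("wrist");s,p,r=pose();im=capture("wrist");cv2.imwrite("pics/w3.png",im)
for q,n in[(p+[0,0,10],"fl"),(NEST,"nest"),(NEST+14*X+20*Y+[0,0,14],"pin+"),(NEST-14*X+20*Y+[0,0,14],"pin-")]:print(n,proj(m,q).round(1))
E
```

```text
time_s: 6.03
eef_pos: [480.4, 310.3, 105.3]
ee_rot: [0.0, 0.993, 0.12, -0.011]
force: [0.0, 0.8, -1.0]
grip_width: 0.445
tcp [480.4 310.3 105.3] toolx yaw 13.75 tilt 1.23 shift [ 9.1 -0.2 29.1] t 6.03 F [ 0.02  0.78 -0.98] g 0.445
turn about tool z (rad) 0.008
fl [279.1 281.1]
nest [292.6 218.7]
pin+ [313.  199.9]
pin- [274.2 199.3]
```

View pics/w3.png

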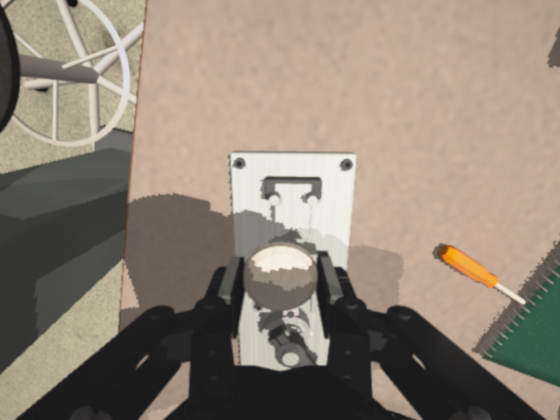

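```bash
python3 -m inch '[[0.009,0.003,0.012,0.008,0.03],[0.001,0,0.015,0,0.03],[0,0,0.015,0,0.03],[0,0,0.01,0,0.03],[0,0,0,0,0.03]]'
python3 -c "
from h import *
go(NEST-3*Y+[0,0,15],13.3)"
```

```text
time_s: 6.5
eef_pos: [490.0, 302.8, 46.7]
ee_rot: [0.002, 0.993, 0.114, -0.014]
force: [-0.4, -0.1, -2.1]
grip_width: 0.441
tcp [490.  302.8  46.7] toolx yaw 13.08 tilt 1.61 shift [ 1.  -6.8  5.7] t 6.5 F [-0.44 -0.12 -2.14] g 0.441
turn about tool z (rad) -0.004
```

```bash
python3 -m inch '[[0.001,-0.007,0,0,0.03],[0,0,0.002,0,0.03],[0,0,0.002,0,0.03],[0,0,0,0,0.03],[0,0,0,0,0.03]]'
python3 -c "
from h import *
go(NEST-3*Y+[0,0,1],13.3)"
```

```text
time_s: 6.92
eef_pos: [490.3, 309.0, 43.5]
ee_rot: [0.002, 0.994, 0.113, -0.013]
force: [0.7, -0.1, -0.2]
grip_width: 0.441
tcp [490.3 309.   43.5] toolx yaw 12.96 tilt 1.56 shift [-0.4 -0.8 16.5] t 6.92 F [ 0.74 -0.13 -0.16] g 0.441
turn about tool z (rad) -0.006
```

```bash
python3 -m inch '[[0,-0.001,0.003,-0.006,0.03],[0,0,0.003,0,0.03],[0,0,0.003,0,0.03],[0,0,0.003,0,0.03],[0,0,0,0,0.03]]'
python3 -c "
from h import *
go(NEST-3*Y+[0,0,1],13.3)"
```

```text
time_s: 7.33
eef_pos: [490.0, 310.2, 31.3]
ee_rot: [0.002, 0.993, 0.116, -0.013]
force: [-1.0, -0.0, 0.6]
grip_width: 0.446
tcp [490.  310.2  31.3] toolx yaw 13.37 tilt 1.45 shift [-0.8  0.4  4.3] t 7.33 F [-1.01 -0.    0.61] g 0.446
turn about tool z (rad) 0.001
```

```bash
python3 -m inch '[[-0.0008,0,0.0015,0,0.03],[0,0,0.0015,0,0.03],[0,0,0.0015,0,0.03],[0,0,0,0,0.03],[0,0,0,0,0.03]]'
python3 -c "
from h import *
go(NEST-3*Y+[0,0,0],13.3)"
```

```text
time_s: 7.75
eef_pos: [489.1, 310.1, 26.3]
ee_rot: [0.002, 0.993, 0.116, -0.012]
force: [-0.5, 0.1, -0.4]
grip_width: 0.442
tcp [489.1 310.1  26.3] toolx yaw 13.36 tilt 1.44 shift [0.  0.4 0.3] t 7.75 F [-0.5   0.07 -0.39] g 0.442
turn about tool z (rad) 0.001
```

```bash
python3 -m inch '[[0,0,0.001,0,0.03],[0,0,0.0005,0,0.03],[0,0,0,0,0.03],[0,0,0,0,0.03],[0,0,0,0,0.03]]'
```

```text
time_s: 8.17
eef_pos: [489.4, 310.2, 26.4]
ee_rot: [0.002, 0.993, 0.116, -0.012]
force: [-0.4, 0.3, -0.5]
grip_width: 0.442
```

```bash
python3 -m inch '[[0,0,0.002,0,0.03],[0,0,0.001,0,0.03],[0,0,0,0,0.03],[0,0,0,0,0.03],[0,0,0,0,0.03]]'
```

```text
time_s: 8.58
eef_pos: [489.6, 310.3, 26.4]
ee_rot: [0.002, 0.993, 0.117, -0.011]
force: [0.3, -0.3, 0.3]
grip_width: 0.442
```

It stops at z = 26.4, which is bed contact. Releasing and rising.

```bash
python3 -m inch '[[0,0,0,0,0.06],[0,0,0,0,0.06],[0,0,0,0,0.06],[0,0,-0.001,0,0.06],[0,0,-0.005,0,0.06]]'; python3 -m inch '[[0,0,-0.02,0,0.06],[0,0,-0.04,0,0.06],[0,0.02,-0.04,0,0.04],[0,0.0,-0.02,0,0.04],[0,0,0,0,0.04]]'
python3 - <<'E'
from h import *
go(SHAFT+[0,0,130],13.3)
m=camera_model("wrist");im=capture("wrist");cv2.imwrite("pics/w4.png",im)
for q,n in[(NEST+[0,0,10],"nest fl"),(NEST+14*X+20*Y+[0,0,14],"pin+"),(NEST-14*X+20*Y+[0,0,14],"pin-"),([548.8,173.9,91],"handle")]:print(n,proj(m,q).round(1))
E
```

```text
time_s: 9.0
eef_pos: [489.2, 310.1, 31.0]
ee_rot: [0.002, 0.993, 0.117, -0.013]
force: [-0.7, 0.5, -0.9]
grip_width: 0.701
time_s: 9.42
eef_pos: [496.2, 291.2, 155.9]
ee_rot: [0.002, 0.993, 0.117, -0.014]
force: [-0.1, 0.3, 0.4]
grip_width: 0.47
tcp [496.2 291.2 155.9] toolx yaw 13.44 tilt 1.59 shift [-2.  84.4 26.2] t 9.42 F [-0.07  0.35  0.42] g 0.47
turn about tool z (rad) 0.002
nest fl [280.7 178.8]
pin+ [297.  157.2]
pin- [264.4 156.9]
handle [308.7 358.3]
```

View pics/w4.png

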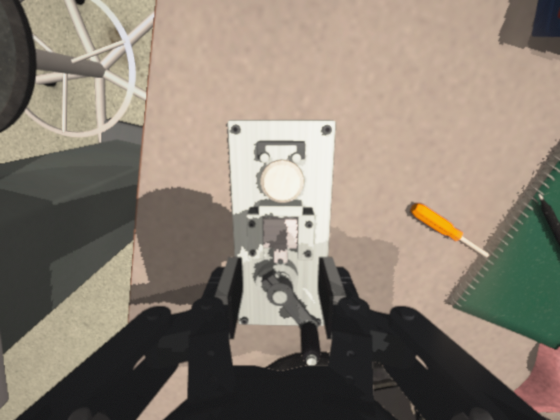

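The flange sits at (282,181), just short of the pins at (265,158) and (297,158). That is about 2 mm toward the jaw, as intended. The handle is at (312,360). Moving over the handle.

```bash
cat >> h.py <<'E'
def crank(step=8,z=62):
    s,p,r=pose();v=(p-SHAFT)[:2];a=np.arctan2(v[1],v[0]);t=np.array([np.sin(a),-np.cos(a)]);n=v/np.linalg.norm(v)
    f=np.array(s["force"]);print("t %.2f turned %.1f r %.1f z %.1f  F against %.2f radial %.2f z %.2f yaw %.1f g %.3f"%(s["time_s"],(-44.1-np.degrees(a))%360,np.linalg.norm(v),p[2],-f[:2]@t,f[:2]@n,f[2],np.degrees(np.arctan2(r[1,0],r[0,0])),s["grip_width"]))
    q=p
    for k in range(1,6):
        b=a-np.radians(step*k);w=SHAFT+[50*np.cos(b),50*np.sin(b),z];print((r.T@(w-q)/1000).round(4).tolist());q=w
E
python3 - <<'E'
from h import *
m=camera_model("wrist");print(onplane(m,(312,361),91))
go([549,174,110],13.3)
E
python3 -m inch '[[0.02,0.035,0,0,0.05],[0.015,0.035,0,0,0.05],[0.006,0.035,0.01,0,0.05],[0,0.02,0.01,0,0.05],[0,0,0.01,0,0.05]]'
python3 - <<'E'
from h import *
go([549,174,62],13.3)
E
```

```text
[551.39645598 173.01123074  91.        ]
tcp [495.8 291.  154.2] toolx yaw 13.43 tilt 1.69 shift [ 25.8 126.   43.7] t 9.47 F [0.07 0.1  0.1 ] g 0.469
turn about tool z (rad) 0.002
time_s: 9.88
eef_pos: [564.7, 176.3, 118.7]
ee_rot: [0.003, 0.993, 0.12, -0.016]
force: [0.3, 0.5, -1.0]
grip_width: 0.584
tcp [564.7 176.3 118.7] toolx yaw 13.76 tilt 1.83 shift [-14.   -1.6  57.2] t 9.88 F [ 0.28  0.45 -1.01] g 0.584
turn about tool z (rad) 0.008
```

```bash
python3 -m inch '[[-0.013,-0.001,0.0,0.008,0.05],[-0.001,0,0.005,0,0.05],[0,0,0,0,0.05],[0,0,0,0,0.05],[0,0,0,0,0.05]]'
python3 - <<'E'
from h import *
go([549.3,173.8,62],13.3)
E
```

```text
time_s: 10.3
eef_pos: [547.1, 175.2, 105.9]
ee_rot: [0.002, 0.993, 0.116, -0.022]
force: [0.8, 0.3, -0.6]
grip_width: 0.586
tcp [547.1 175.2 105.9] toolx yaw 13.29 tilt 2.51 shift [ 3.8  1.9 43.7] t 10.3 F [ 0.81  0.32 -0.63] g 0.586
turn about tool z (rad) -0.0
```

```bash
python3 -m inch '[[0.003,0.002,0.012,0,0.05],[0.001,0,0.012,0,0.05],[0,0,0.01,0,0.05],[0,0,0.005,0,0.05],[0,0,0,0,0.05]]'
python3 - <<'E'
from h import *
go([549.3,173.8,62],13.3)
E
```

```text
time_s: 10.72
eef_pos: [550.3, 175.3, 62.0]
ee_rot: [0.002, 0.993, 0.117, -0.022]
force: [0.3, 0.4, 0.9]
grip_width: 0.587
tcp [550.3 175.3  62. ] toolx yaw 13.43 tilt 2.48 shift [-1.3  1.2  0.1] t 10.72 F [0.28 0.38 0.87] g 0.587
turn about tool z (rad) 0.002
```

```bash
python3 -m inch '[[-0.001,0.001,0,0,0.03],[0,0,0,0,0.01],[0,0,0,0,0.01],[0,0,0,0,0.01],[0,0,0,0,0.01]]' 25
python3 -m inch '[[0,0,0,0,0.01],[0,0,0,0,0.01],[0,0,0,0,0.01],[0,0,0,0,0.01],[0,0,0,0,0.01]]'
python3 - <<'E'
from h import *
crank(5)
E
```

```text
time_s: 11.13
eef_pos: [549.6, 173.8, 61.7]
ee_rot: [0.002, 0.993, 0.117, -0.021]
force: [0.3, -0.3, -4.1]
grip_width: 0.203
time_s: 11.55
eef_pos: [549.6, 173.8, 61.7]
ee_rot: [0.002, 0.993, 0.117, -0.021]
force: [-0.5, -0.7, -3.1]
grip_width: 0.201
t 11.55 turned 359.4 r 50.2 z 61.7  F against -0.86 radial 0.07 z -3.06 yaw 13.4 g 0.201
[-0.0039, 0.002, -0.0002]
[-0.0039, 0.0019, 0.0002]
[-0.0041, 0.0015, 0.0002]
[-0.0042, 0.0012, 0.0002]
[-0.0043, 0.0008, 0.0002]
```

```bash
python3 -m inch '[[-0.0039,0.002,0,0,0.01],[-0.0039,0.0019,0,0,0.01],[-0.0041,0.0015,0,0,0.01],[-0.0042,0.0012,0,0,0.01],[-0.0043,0.0008,0,0,0.01]]'
python3 - <<'E'
from h import *
crank(6)
E
```

```text
time_s: 11.97
eef_pos: [530.7, 160.8, 61.8]
ee_rot: [0.002, 0.993, 0.117, -0.02]
force: [1.6, 0.6, -8.1]
grip_width: 0.202
t 11.97 turned 25.7 r 50.8 z 61.8  F against 1.67 radial 0.01 z -8.10 yaw 13.4 g 0.202
[-0.0053, -0.0004, 0.0]
[-0.0052, -0.0002, 0.0002]
[-0.0052, -0.0007, 0.0002]
[-0.0051, -0.0013, 0.0002]
[-0.0049, -0.0018, 0.0002]
```

```bash
python3 -m inch '[[-0.0053,-0.0004,0.0003,0,0.01],[-0.0052,-0.0002,0.0003,0,0.01],[-0.0052,-0.0007,0.0002,0,0.01],[-0.0051,-0.0013,0.0002,0,0.01],[-0.0049,-0.0018,0.0002,0,0.01]]'
python3 - <<'E'
from h import *
crank(5)
E
```

```text
time_s: 12.38
eef_pos: [502.4, 158.2, 61.8]
ee_rot: [0.002, 0.993, 0.116, -0.019]
force: [3.3, 2.5, -8.9]
grip_width: 0.202
t 12.38 turned 58.0 r 51.3 z 61.8  F against 2.68 radial -3.11 z -8.89 yaw 13.4 g 0.202
[-0.0033, -0.0033, -0.0001]
[-0.0037, -0.0024, 0.0001]
[-0.0034, -0.0027, 0.0001]
[-0.0032, -0.003, 0.0001]
[-0.0029, -0.0032, 0.0001]
```

```bash
python3 -m inch '[[-0.0033,-0.003,0.0003,0,0.01],[-0.0034,-0.0022,0.0002,0,0.01],[-0.0031,-0.0024,0.0002,0,0.01],[-0.0025,-0.0026,0.0002,0,0.01],[-0.002,-0.0026,0.0002,0,0.01]]'
python3 - <<'E'
from h import *
crank(4)
E
```

```text
time_s: 12.8
eef_pos: [487.2, 164.3, 61.9]
ee_rot: [0.007, 0.993, 0.117, -0.015]
force: [8.9, -10.7, -11.9]
grip_width: 0.202
t 12.80 turned 76.4 r 51.2 z 61.9  F against 13.12 radial 4.69 z -11.89 yaw 13.5 g 0.202
[-0.0016, -0.0034, -0.0001]
[-0.0022, -0.0027, 0.0]
[-0.0021, -0.0028, 0.0]
[-0.0019, -0.003, 0.0]
[-0.0016, -0.0031, 0.0]
```

```bash
python3 -m inch '[[0,0,0.0002,0,0.01],[0,0,0.0002,0,0.01],[0,0,0,0,0.01],[0,0,0,0,0.01],[0,0,0,0,0.01]]'
python3 - <<'E'
from h import *
crank(3)
E
```

```text
time_s: 13.22
eef_pos: [487.0, 164.1, 61.8]
ee_rot: [0.008, 0.993, 0.118, -0.013]
force: [3.9, -1.7, -8.2]
grip_width: 0.2
t 13.22 turned 76.4 r 51.5 z 61.8  F against 4.23 radial -0.50 z -8.24 yaw 13.5 g 0.200
[-0.0008, -0.0029, -0.0002]
[-0.0017, -0.002, 0.0]
[-0.0016, -0.002, 0.0]
[-0.0015, -0.0021, 0.0]
[-0.0014, -0.0022, 0.0]
```

```bash
python3 -m inch '[[-0.001,-0.002,0.0002,0,0.01],[-0.0015,-0.0019,0,0,0.01],[-0.0013,-0.002,0,0,0.01],[-0.0012,-0.0021,0,0,0.01],[-0.0011,-0.0022,0,0,0.01]]'
python3 - <<'E'
from h import *
crank(3)
E
```

```text
time_s: 13.63
eef_pos: [483.1, 167.0, 62.0]
ee_rot: [0.013, 0.993, 0.119, -0.009]
force: [10.8, -13.9, -10.5]
grip_width: 0.206
t 13.63 turned 81.8 r 51.2 z 62.0  F against 16.86 radial 4.92 z -10.47 yaw 13.6 g 0.206
[-0.0007, -0.0028, -0.0001]
[-0.0015, -0.0021, -0.0]
[-0.0014, -0.0022, -0.0]
[-0.0013, -0.0023, -0.0]
[-0.0012, -0.0023, -0.0]
```

The resistance (17 N) is above the stated 10 N, so I'll look before pushing on.

Run:
```python
from h import *
w=capture("wrist");s=capture("side");t=capture("top")
a=cv2.resize(w[100:400,180:400],(400,545));b=cv2.resize(s[150:250,180:300],(380,317));c=cv2.resize(t[215:300,165:285],(380,228))
o=np.zeros((550,790,3),np.uint8);o[:545,:400]=a;o[:317,405:785]=b;o[318:546,405:785]=c;cv2.imwrite("pics/c1.png",o)
m=camera_model("wrist")
for q,n in[(NEST+[0,0,10],"nest fl"),(NEST+14*X+20*Y+[0,0,14],"pin+"),(NEST-14*X+20*Y+[0,0,14],"pin-"),(SHAFT+[0,0,60],"shaft")]:
  u=proj(m,q);print(n,((u-[180,100])*[400/220,545/300]).round(1))
```

```text
nest fl [ 337.6 -218.4]
pin+ [ 407.  -319.1]
pin- [ 290.3 -321.1]
shaft [321.4 204.7]
```

View pics/c1.png

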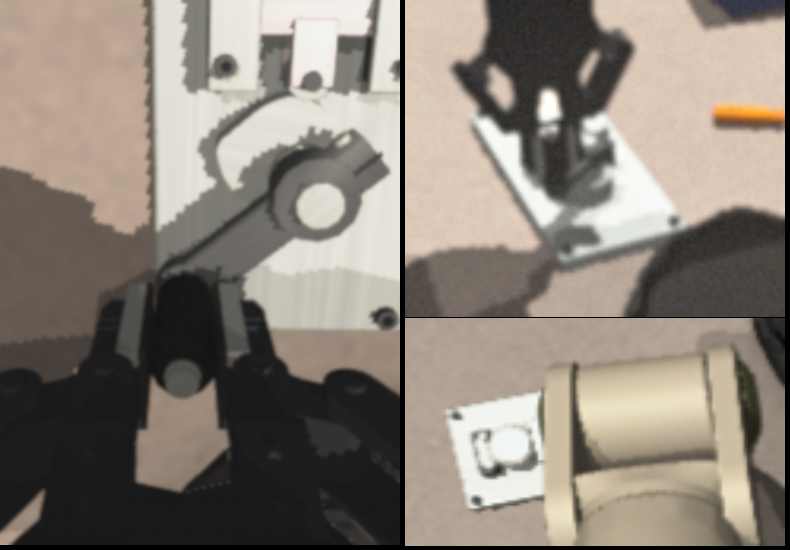

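The wrist view shows the handle held cleanly and the cam's lobe at (270,140), upper left of the shaft, reaching the roller at (312,80). Nothing is colliding. I'll unwrap the cam outline about the shaft to read its angle.

```bash
cat > unw.py <<'E'
from h import *
import sys
m=camera_model("wrist");im=capture("wrist")
N=720;rr=np.arange(10,50,.25);mp=np.zeros((len(rr),N//2,2),np.float32)
for j in range(N//2):
    b=A+np.radians(90-(j-180))   # j=180 is fixture +Y (roller), j grows clockwise
    for i,r in enumerate(rr): mp[i,j]=proj(m,SHAFT+[r*np.cos(b),r*np.sin(b),30])
o=cv2.remap(im,mp[...,0],mp[...,1],cv2.INTER_LINEAR)
o=cv2.resize(o,None,fx=2,fy=3)
for d in range(-180,180,30): cv2.putText(o,str(d),((d+180)*2,12),0,.4,(0,0,255),1);cv2.line(o,((d+180)*2,0),((d+180)*2,478),(0,0,255),1)
for r in(18,26,29): cv2.line(o,(0,int((r-10)*12)),(719,int((r-10)*12)),(0,200,0),1)
cv2.imwrite(sys.argv[1],o)
E
python3 unw.py pics/u1.png
```

```text
(no output)
```

View pics/u1.png

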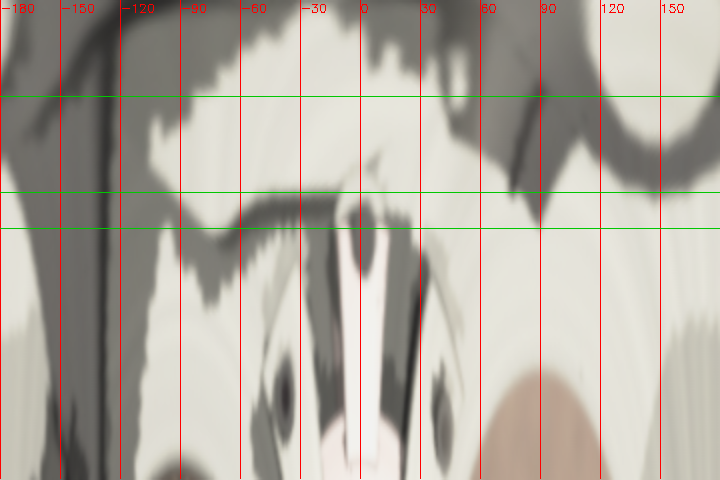

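The outline shows the nose peak about 72° behind the roller. By the given arcs the dwell then starts about 14° ahead and its middle about 28° ahead (total about 110°), so the cam is still on the last part of the rise. Continuing gently.

```bash
python3 -m inch '[[-0.0017,-0.0024,0.0003,0,0.01],[-0.0016,-0.0025,0.0002,0,0.01],[-0.0015,-0.0026,0,0,0.01],[-0.0014,-0.0027,0,0,0.01],[-0.0013,-0.0027,0,0,0.01]]'
python3 - <<'E'
from h import *
crank(3)
E
```

```text
time_s: 14.25
eef_pos: [479.0, 170.3, 62.1]
ee_rot: [0.02, 0.993, 0.119, -0.003]
force: [10.4, -13.0, -11.7]
grip_width: 0.205
t 14.25 turned 87.8 r 51.2 z 62.1  F against 16.42 radial 2.80 z -11.74 yaw 13.6 g 0.205
[-0.0005, -0.0029, -0.0]
[-0.0013, -0.0023, -0.0001]
[-0.0012, -0.0023, -0.0001]
[-0.0011, -0.0024, -0.0001]
[-0.0009, -0.0024, -0.0001]
```

```bash
python3 -m inch '[[-0.0013,-0.0026,0.0003,0,0.01],[-0.0013,-0.0027,0.0002,0,0.01],[-0.0012,-0.0027,0,0,0.01],[-0.0011,-0.0028,0,0,0.01],[-0.001,-0.0028,0,0,0.01]]'
python3 - <<'E'
from h import *
crank(3);go(SHAFT)
E
```

```text
time_s: 14.67
eef_pos: [473.2, 176.6, 62.0]
ee_rot: [0.026, 0.993, 0.119, -0.001]
force: [5.7, -7.8, -7.2]
grip_width: 0.199
t 14.67 turned 97.3 r 51.1 z 62.0  F against 9.67 radial 0.41 z -7.25 yaw 13.7 g 0.199
[-0.0, -0.0029, -0.0001]
[-0.0009, -0.0025, -0.0001]
[-0.0008, -0.0025, -0.0001]
[-0.0007, -0.0025, -0.0001]
[-0.0005, -0.0026, -0.0001]
tcp [473.2 176.6  62. ] toolx yaw 13.66 tilt 2.95 shift [ 46.9 -24.6  60.5] t 14.67 F [ 5.71 -7.81 -7.25] g 0.199
```

```bash
python3 -m inch '[[-0.0004,-0.001,0.0002,0,0.01],[-0.0004,-0.001,0,0,0.01],[-0.0004,-0.001,0,0,0.01],[-0.0004,-0.001,0,0,0.01],[-0.0003,-0.001,0,0,0.01]]'
python3 - <<'E'
from h import *
crank(1)
E
```

```text
time_s: 15.08
eef_pos: [472.6, 177.2, 62.1]
ee_rot: [0.029, 0.992, 0.119, 0.001]
force: [7.0, -8.3, -8.2]
grip_width: 0.197
t 15.08 turned 98.3 r 51.1 z 62.1  F against 10.86 radial -0.50 z -8.18 yaw 13.7 g 0.197
[0.0007, -0.0013, 0.0]
[-0.0003, -0.0008, -0.0]
[-0.0003, -0.0008, -0.0]
[-0.0003, -0.0008, -0.0]
[-0.0003, -0.0008, -0.0]
```

```bash
python3 -m inch '[[-0.0008,-0.0022,0.0002,0,0.01],[-0.0008,-0.0022,0,0,0.01],[-0.0007,-0.0022,0,0,0.01],[-0.0006,-0.0022,0,0,0.01],[-0.0006,-0.0022,0,0,0.01]]'
python3 - <<'E'
from h import *
crank(1)
E
python3 unw.py pics/u2.png
```

```text
time_s: 15.5
eef_pos: [468.6, 183.6, 62.1]
ee_rot: [0.033, 0.992, 0.119, 0.002]
force: [5.6, -2.5, -6.9]
grip_width: 0.198
t 15.50 turned 106.8 r 51.0 z 62.1  F against 4.88 radial -3.73 z -6.92 yaw 13.7 g 0.198
[0.0008, -0.0011, 0.0]
[-0.0002, -0.0008, -0.0001]
[-0.0002, -0.0008, -0.0001]
[-0.0002, -0.0009, -0.0001]
[-0.0002, -0.0009, -0.0001]
```

View pics/u2.png

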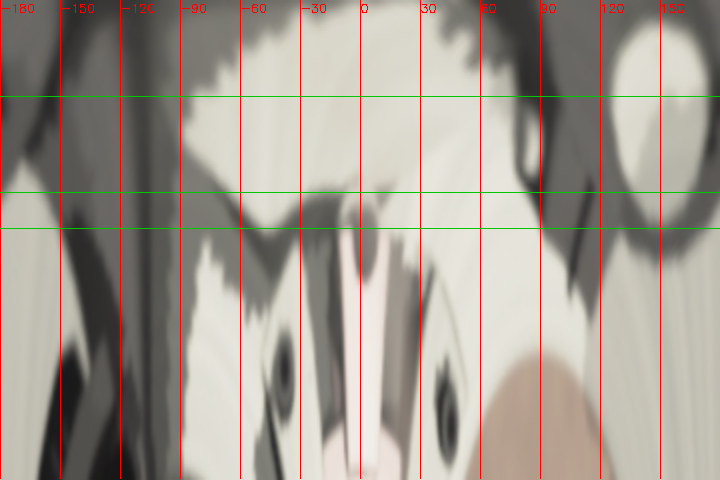

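The nose is now at about −48°, so the cam is about 10° into the dwell, and the push has dropped. A small nudge of about 3°, then relax.

```bash
python3 -m inch '[[-0.0002,-0.0018,0,0,0.01],[-0.0001,-0.0014,0,0,0.01],[0,0,0,0,0.01],[0,0,0,0,0.01],[0,0,0,0,0.01]]'
python3 - <<'E'
from h import *
crank(1)
E
```

```text
time_s: 15.97
eef_pos: [467.7, 185.2, 62.2]
ee_rot: [0.035, 0.992, 0.119, 0.002]
force: [4.7, -0.8, -7.9]
grip_width: 0.195
t 15.97 turned 108.8 r 51.0 z 62.2  F against 2.88 radial -3.79 z -7.90 yaw 13.7 g 0.195
[0.0008, -0.0011, 0.0001]
[-0.0002, -0.0009, -0.0001]
[-0.0002, -0.0009, -0.0001]
[-0.0001, -0.0009, -0.0001]
[-0.0001, -0.0009, -0.0001]
```

```bash
python3 -m inch '[[0,-0.0018,0,0,0.01],[0,-0.0014,0,0,0.01],[0,-0.0012,0,0,0.01],[0,0,0,0,0.01],[0,0,0,0,0.01]]'
python3 - <<'E'
from h import *
crank(1);go(SHAFT)
E
```

```text
time_s: 16.38
eef_pos: [466.5, 188.0, 62.2]
ee_rot: [0.037, 0.992, 0.12, 0.001]
force: [4.9, -0.9, -6.8]
grip_width: 0.202
t 16.38 turned 112.2 r 50.9 z 62.2  F against 2.76 radial -4.11 z -6.78 yaw 13.8 g 0.202
[0.0008, -0.001, 0.0001]
[-0.0001, -0.0009, -0.0001]
[-0.0001, -0.0009, -0.0001]
[-0.0001, -0.0009, -0.0001]
[-0.0001, -0.0009, -0.0001]
tcp [466.5 188.   62.2] toolx yaw 13.76 tilt 4.19 shift [ 50.6 -13.3  61. ] t 16.38 F [ 4.87 -0.88 -6.78] g 0.202
```

```bash
python3 -m inch '[[0,0,0,0,0.05],[0,0,0,0,0.05],[0,0,0,0,0.05],[0,0,0,0,0.05],[0,0,0,0,0.05]]' ; python3 -m inch '[[0,0,-0.01,0,0.05],[0,0,-0.03,0,0.05],[0,0,-0.04,0,0.05],[0,0,-0.04,0,0.05],[0,0,-0.02,0,0.05]]'
python3 -m inch '[[0,0.02,0,0,0.05],[0,0.03,0,0,0.05],[0,0.03,0,0,0.05],[0,0.02,0,0,0.05],[0,0,0,0,0.05]]'
python3 - <<'E'
from h import *
go(SHAFT)
m=camera_model("wrist");im=capture("wrist");cv2.imwrite("pics/w5.png",im)
for q,n in[(NEST+[0,0,10],"nest fl"),(NEST+14*X+20*Y+[0,0,14],"pin+"),(NEST-14*X+20*Y+[0,0,14],"pin-"),(SHAFT+[0,0,60],"shaft")]:print(n,proj(m,q).round(1))
b=np.radians(-44.1-112.2);print("handle pred",proj(m,SHAFT+[50*np.cos(b),50*np.sin(b),91]).round(1))
E
```

```text
time_s: 16.8
eef_pos: [465.4, 189.0, 63.5]
ee_rot: [0.036, 0.992, 0.12, 0.0]
force: [-0.5, -1.0, -0.0]
grip_width: 0.584
time_s: 17.22
eef_pos: [461.0, 199.1, 207.2]
ee_rot: [0.036, 0.992, 0.12, -0.005]
force: [-1.2, -0.4, -0.1]
grip_width: 0.585
time_s: 17.63
eef_pos: [486.9, 101.0, 226.3]
ee_rot: [0.036, 0.992, 0.123, 0.003]
force: [0.4, 0.5, 0.4]
grip_width: 0.582
tcp [486.9 101.  226.3] toolx yaw 14.09 tilt 4.13 shift [  52.2 -113.8  218.5] t 17.63 F [0.42 0.52 0.44] g 0.582
nest fl [341.  -52.4]
pin+ [360.2 -82. ]
pin- [327.2 -83.1]
shaft [336.   77.7]
handle pred [283.   87.8]
```

View pics/w5.png

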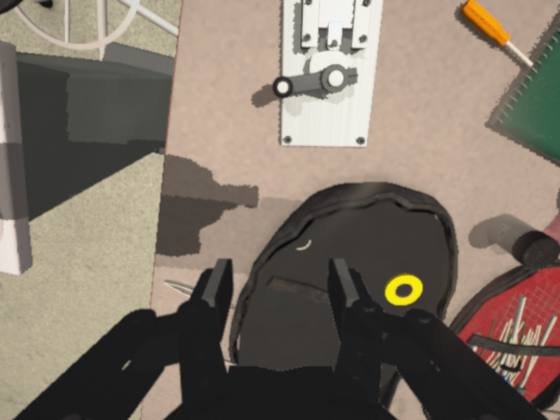

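The crank stayed put: the handle is at (283,87), predicted (283,88). Last check is the flange from the fixed cameras.

Run:
```python
from h import *
t=capture("top");s=capture("side");o=np.zeros((510,790,3),np.uint8)
mt,ms=camera_model("top"),camera_model("side")
o[:,:420]=cv2.resize(t[225:293,170:226],(420,510),interpolation=cv2.INTER_CUBIC)
o[:400,425:785]=cv2.resize(s[150:230,195:267],(360,400),interpolation=cv2.INTER_CUBIC)
cv2.imwrite("pics/c2.png",o)
print("fl top",(proj(mt,NEST+[0,0,10])-[170,225])*7.5,"side",(proj(ms,NEST+[0,0,10])-[195,150])*5+[425,0])
for k in(14,-14):q=NEST+k*X+20*Y+[0,0,14];print("pin",(proj(mt,q)-[170,225])*7.5,(proj(ms,q)-[195,150])*5+[425,0])
print(telemetry.sense()["time_s"])
```

```text
fl top [206.55037562 277.81981744] side [571.13391552 155.31212133]
pin [139.66931626 250.0379205 ] [583.63278254 124.98601951]
pin [155.96605184 329.71532126] [532.14132971 136.96006843]
17.7833
```

View pics/c2.png

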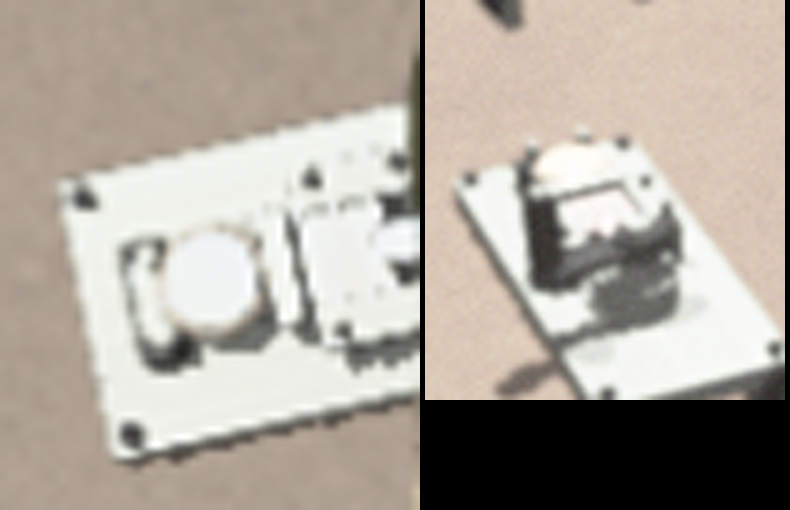

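The flange centre is at (210,278), predicted (207,278) for the nest. It sits flat against the pins with the jaw closed on it. Handing in.

```bash
python3 -c "
from rig import finish_job;print(finish_job())"
```

```text
the job is handed in; nothing more can be done
None
```

I laid the blank flange in the nest and let go of it. Then I turned the crank about 112° clockwise, released it on what I judge to be the middle of the light-hold dwell, and handed the job in at about 18 s. No verdict was reported.

**Crank and cam:**
- The push peaked at about 17 N on the rise and was still about 11 N at 98°. It dropped to about 5 N by 107°, then to about 2.8 N at 109–112°.
- The cam's outline in the wrist camera, about 5° before I let go, put the roller roughly 10° into the dwell.
- After release the crank stayed put: the handle was seen at (283,87), predicted (283,88).

**Flange:** the top view showed it about 1 mm from the computed nest centre, which is within calibration error. It looked flat and up against the pins, with the jaw closed on it.

**What disagreed or was not checked:**
- The 17 N on the rise was well above the stated 7–10 N. I put this down to drag from the tilted grip (the tool's tilt grew to about 4°), and the images showed nothing colliding.
- I could not measure the jaw force directly. That it is within 30–46 N is inferred from the cam's position and the feel at the handle.
- I did not measure the other items again at the end, but the arm never touched them.

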